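# Latch the long instrument case

### The arm

A 7-joint arm with a two-finger parallel gripper is mounted at the origin on the work surface. World frame = base frame: x ahead of the robot, y to its left, z up, the work surface at z = 0. Lengths are in m, angles in degrees, forces in N, time in s.
With the tool pointing down it reaches from about 0.425 to 0.875 m from the base axis. Payload 4.7 kg.
Tool frame: the origin (TCP) lies on the centre line of the jaws, within the pads' length; the fingertips stand 8 mm ahead of it and the grasp point (between the pads) lies 11 mm behind it; z points along the fingers, y is the direction in which the jaws open and shut (so a half turn about z gives the same grasp; the last joint's range is limited). The gripper opens to 87 mm and grips with 3 to 60 N. Pads are 19 mm wide; open, the fingers measure 117 mm over their backs; the gripper's body (75 mm by 190 mm) begins 51 mm behind the grasp point.
Start: joints at [77.584, 18.392, -4.016, 83.108, 1.295, 78.541, -3.26], TCP at [0.149, -0.633, 0.231] pointing down, gripper open.
Joint ranges: [-163.93, 163.93], [-17.29, 119.83], [-79.2, 71.16], [3.27, 140.29], [-89.18, 269.18], [5.43, 117.66], [-154.24, 154.24]. Speed limits (degrees/s): [147.25, 147.25, 180, 180, 180, 180, 180].

### API

Orientations are given as [roll, pitch, yaw] about the fixed x, y, z axes, in that order (R = Rz(yaw) Ry(pitch) Rx(roll)).
In Python, from cell import status, vision, workorder gives the robot as it stands.
- The arm moves only by the tool step_arm, never from a script. Its argument "series" is a list of rows, each an object of numbers: "ax", "ay", "az": the turn, a rotation vector about the world's x, y, z in degrees; "x", "y", "z": the shift along the world's x, y, z in m; "claw": the opening in per cent of the stroke, from 0 (shut) to 100 (fully open). In form: [{"ax": .., "ay": .., "az": .., "x": .., "y": .., "z": .., "claw": ..}, ...]. A call has 1 to 12 rows; each row is the pose to reach, as a shift and turn from the pose commanded when the call began; what a row does not reach only later rows make up. A row lasts 1/10 s, in which the tool goes at most 50 mm and 8.59 degrees, less where a joint would pass 70% of its speed; a pose out of reach is approached as far as the arm can. A call with a gripper value outside its range is refused whole. The fingers move at their own pace and stop on an object; "squeeze" is the grip in N (left out, the last holds). Time passes only in rows, so rows that repeat a pose let the fingers close. It gives the time, the measured TCP pose, the force and the opening at its end, in the units of the state.
- status.get_obs(): the state, without advancing time (a new reading comes with each control period).
- vision.read_camera(name): name is "scene" or "side" or "wrist"; returns the picture (420x560x3 uint8, red, green, blue); there is no depth.
- vision.camera_params(name): a dict with "fovy" (degrees; the focal length in pixels is half the picture's height over the tangent of half this angle, whatever the lens; pixels are square), "cx", "cy" (the principal point, pixels), "eye" and "orientation" of the camera in the world; the wrist camera has in their place "tool_from_camera" (4x4, takes a point from camera to tool coordinates, whose origin is the TCP and whose axes are the flange's). Camera axes: x right, y down, z forward; pixel columns grow to the right and rows downward; lengths in m; the calibration is good to about 2 mm. A picture is of the moment at which its call begins: read the wrist's pose just before it. camera_params takes no time and is no camera call.
- workorder.sign_off(): hands the job in, once; it reports no verdict.
The state is a dict: "time_s": time; "qpos": joint angles; "joint_velocities": joint speeds; "effort": joint torques, N m; "tool_pos": TCP position; "tool_rot": TCP orientation; "force": force on the tool from outside, world axes, zero at the start; "wrist_torque": the same for the moment, N m; "grip_width": finger opening in m.
Only numpy, scipy, OpenCV 4.12 (cv2) and the standard library are available. Lean on these libraries where they do the work, as an engineer would, in place of code of your own. Each camera call takes 0.05 s, during which the arm holds its last target.

### The job

Fasten the long instrument case, whose lid stands ajar: tip its latch claw over so that it hooks over the keeper on the lid, then swing the lever back and press it down flat, over centre, so that the latch holds the lid drawn in by itself. Leave the latch of the short case as it is.

Things in the scene. Friction and masses are not known exactly. Their poses are not given: they have to be found in the camera images.
- big_case: Long instrument case, dark grey with aluminium corners, 300 mm long (y), 173 mm across (x), top face 100 mm up; fixed. It stands on its hinge edge, so seam, draw latch and keeper are on top, half-way along it. Origin: centre of the underside. Carrying handle low on its -x side. The short case (170 mm long) carries the same latch.
- pivot (a point): Lever pivot of the long case's latch, 16 mm above the case's top. Axes are the case's: +x level across the seam from pivot to keeper, +y along the case and the pivot axis, +z up. Latch base under it: 14 mm wide, 21 mm high.
- lever (a joint): Angle (rad) of the long case's steel lever: 0 lies flat on the case, to -x of the pivot (closed, stop); 1.57 upright, its start is 1.45 to 1.68; more leans to the keeper. Plate 26 mm wide, 6 mm thick, in line with the pivot, ending 73 mm from it in a 10 mm roll. It stays where left. Swinging it shut takes up to 5 N near its end; past centre the latch pulls it flat, its face 3 mm above the pivot.
- claw_lip (a point): Long case's claw: mid lower edge of its lip. Steel frame 44 mm wide, bars outside the lever, hinged on the lever 25 mm from the pivot, 85 mm long; at its end a plate 23 mm long and a lip 5 mm thick turned down 10 mm. Starts upright, leaning back (-x) up to 25 degrees, end 95 to 115 mm above the pivot, over the lever's end. Loose: pushed to +x past vertical it falls over the keeper. x: hinge to end.
- keeper (a point): Centre of the top of the long case's keeper, a steel lug on the lid shell 30 mm wide (y), 8 mm thick (x), 12.5 mm high, its top 3.5 mm below the pivot. Axes as the case's. About 55 mm in +x from the pivot with the lid ajar, 51 mm when drawn in. The lid is hinged at the bottom and sprung open by its seal (10 to 15 N at the keeper).
- small_claw_lip (a point): The same point of the claw on the short case (170 mm long), whose identical latch also stands open, reaching up to 230 mm above the table. It is to stay as it is.

How it is judged:
By the outcome, as a careful person would: the job done as asked, in the order asked, and still so for the second after the job is handed in, with the robot touching nothing.
It also fails if it takes over 38 s, if anything falls off the work surface, if the arm or the gripper's body presses on something with over 40 N, if the wrist force passes 120 N, or if a joint passes its speed limit or range.

## Working session

There is one attempt and no reset: what is moved stays moved. The work goes in short steps, Python scripts to look and compute and a tool call to move; the robot and the scene stay as the last step left them, time stands still between calls to the robot, and variables do not carry over. Pictures are saved under pics/ and viewed, and the job is handed in when it is done.

Besides the shell and the picture viewer there is one more tool, called after "Request:" as name(argument=value, ...), one argument or row to a line, values as JSON. step_arm: Moves the arm, as the interface text tells. Its arguments: {"type":"object","properties":{"series":{"type":"array"},"squeeze":{"type":"number"}},"required":["series"]}

```bash
ls -la; mkdir -p pics
cat > h.py <<'E'
import numpy as np,cv2
from cell import status,vision,workorder
def snap(n,f):
    im=vision.read_camera(n); cv2.imwrite('pics/'+f,cv2.cvtColor(im,cv2.COLOR_RGB2BGR)); return im
E
python3 - <<'E'
from h import *
for n in ['scene','side']:
    snap(n,n+'0.png'); print(n,vision.camera_params(n))
print(vision.camera_params('wrist')); print(status.get_obs())
snap('wrist','wrist0.png')
E
```

```text
total 12
drwxr-xr-x  3 agent agent 4096 Dec  6 23:48 .
drwxr-xr-x 23 root  root  4096 Dec  6 23:48 ..
drwxr-xr-x  2 agent agent 4096 Dec  6 23:48 pics
scene {'fovy': 55.83732004608497, 'cx': 273.87395357033654, 'cy': 215.06963570619578, 'eye': array([1.08698752, 0.04094966, 0.6757846 ]), 'orientation': array([-139.79922265,   -0.8929417 ,   96.53527983])}
side {'fovy': 43.87880926576018, 'cx': 278.07667644708664, 'cy': 214.79853004821194, 'eye': array([0.36145825, 0.59856494, 0.88836833]), 'orientation': array([-140.3112194 ,    0.75615373, -159.15747527])}
{'fovy': 64.92708743864414, 'cx': 283.21074058246336, 'cy': 211.61907149331634, 'tool_from_camera': array([[ 3.69444436e-04, -9.59326474e-01, -2.82298741e-01,
         7.67619364e-02],
       [ 9.99999902e-01,  2.85322332e-04,  3.39098688e-04,
        -1.17455825e-05],
       [-2.44760214e-04, -2.82298838e-01,  9.59326486e-01,
        -1.54275165e-01],
       [ 0.00000000e+00,  0.00000000e+00,  0.00000000e+00,
         1.00000000e+00]])}
{'time_s': 0.1, 'qpos': array([77.58260346, 18.43373716, -4.01651623, 83.16770257,  1.29523406,
       78.53888701, -3.26038553]), 'joint_velocities': array([ 0.02836407, -0.14179511,  0.06598789, -0.26681174, -0.05507091,
       -0.01585237,  0.05048505]), 'effort': array([-8.88548529e-04, -4.92572844e+01, -4.06174343e-01, -3.13396990e+01,
       -6.41976041e-02,  3.95267573e-02,  6.97266364e-05]), 'tool_pos': array([ 0.14856242, -0.63231458,  0.22958501]), 'tool_rot': array([-1.79904919e+02,  5.27193013e-03,  1.32275864e+01]), 'force': array([-0.5499746 ,  0.61179838,  0.22235212]), 'wrist_torque': array([-0.04717279, -0.03722692, -0.00565542]), 'grip_width': 0.08676398073229898}
```

View pics/scene0.png

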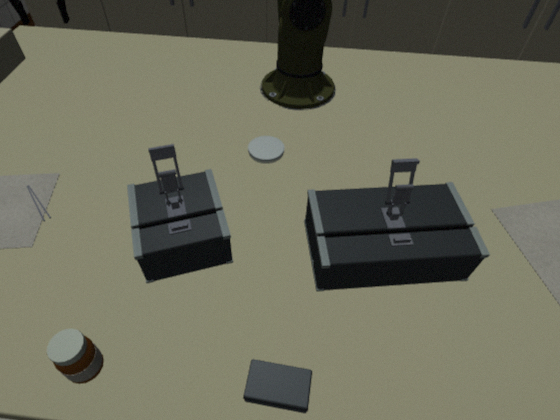

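View pics/side0.png

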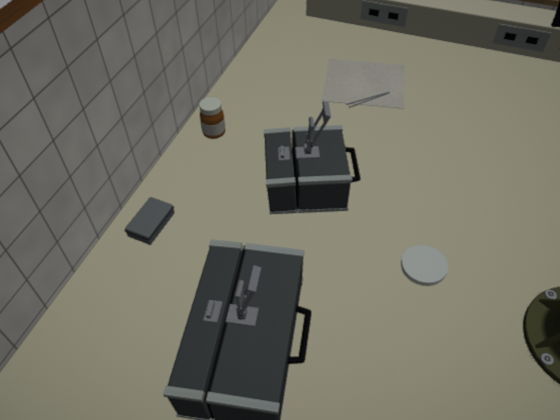

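View pics/wrist0.png

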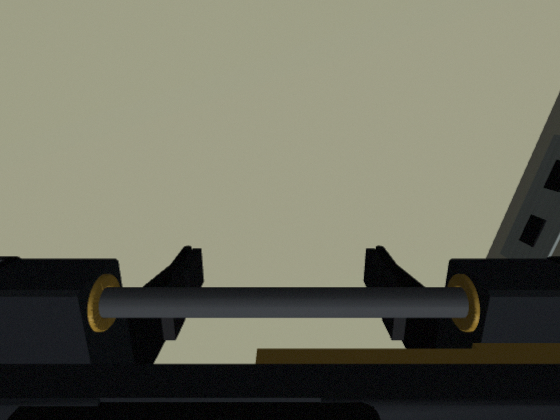

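Run:
```python
import cv2
a=cv2.imread('pics/scene0.png');b=cv2.imread('pics/side0.png')
def cr(im,x0,y0,x1,y1,s,f):
    c=cv2.resize(im[y0:y1,x0:x1],None,fx=s,fy=s,interpolation=cv2.INTER_CUBIC); c=cv2.convertScaleAbs(c,alpha=1.8,beta=20); cv2.imwrite('pics/'+f,c)
cr(a,300,145,490,295,4,'sc_c.png'); cr(b,160,235,320,415,3.3,'sd_c.png')
cr(a,370,150,440,255,5.5,'sc_l.png'); cr(b,190,255,275,345,6.5,'sd_l.png')
```

```text
(no output)
```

View pics/sc_c.png

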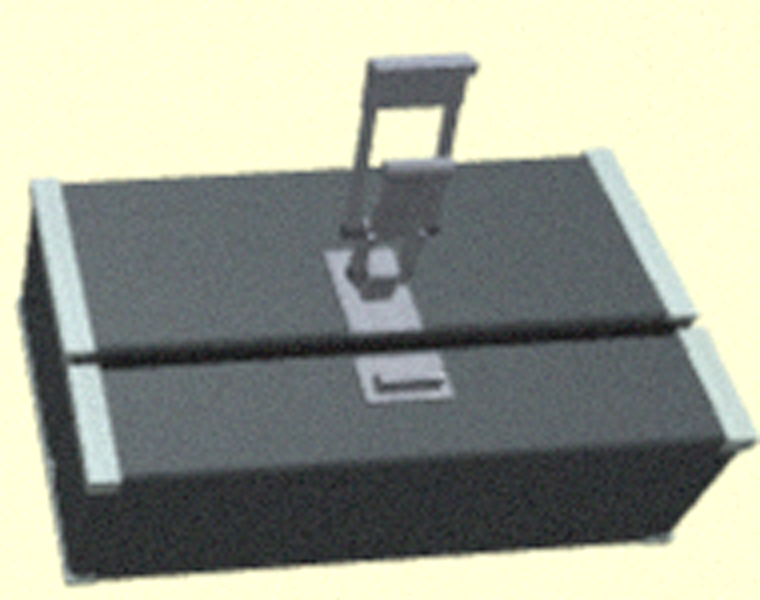

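View pics/sd_c.png

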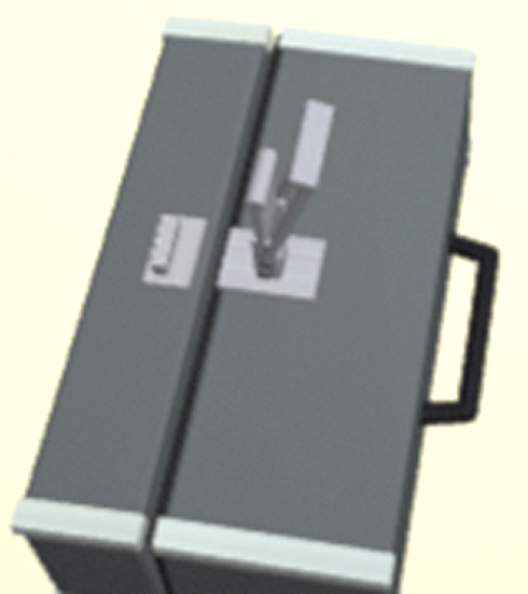

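View pics/sc_l.png

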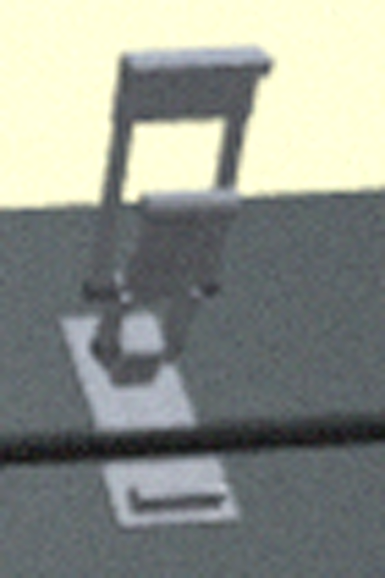

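View pics/sd_l.png

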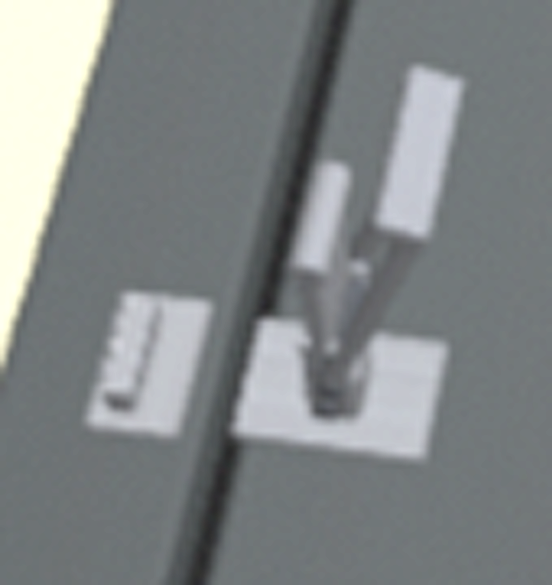

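```bash
cat >> h.py <<'E'
from scipy.spatial.transform import Rotation as R
def ray(n,uv,obs=None):
    p=vision.camera_params(n); f=210/np.tan(np.radians(p['fovy']/2))
    d=np.array([(uv[0]-p['cx'])/f,(uv[1]-p['cy'])/f,1.])
    if n=='wrist':
        T=p['tool_from_camera']; Rt=R.from_euler('xyz',obs['tool_rot'],degrees=True).as_matrix()
        return obs['tool_pos']+Rt@T[:3,3], Rt@T[:3,:3]@d
    return np.array(p['eye']),R.from_euler('xyz',p['orientation'],degrees=True).as_matrix()@d
def tri(*rs):
    A=np.zeros((3,3));b=np.zeros(3)
    for o,d in rs:
        d=d/np.linalg.norm(d);P=np.eye(3)-np.outer(d,d);A+=P;b+=P@o
    x=np.linalg.solve(A,b); e=max(np.linalg.norm((np.eye(3)-np.outer(d,d)/(d@d))@(x-o)) for o,d in rs)
    return x,e
def onz(r,z): o,d=r; return o+d*(z-o[2])/d[2]
E
python3 - <<'E'
from h import *
SC=lambda u,v:(300+u/4,145+v/4); SL=lambda u,v:(370+u/5.5,150+v/5.5)
DC=lambda u,v:(160+u/3.3,235+v/3.3); DL=lambda u,v:(190+u/6.5,255+v/6.5)
P={'b--':(SC(33,182),DC(473,52)),'b+-':(SC(610,152),DC(393,585)),'bs-':(SC(70,357),DC(283,32)),'bs+':(SC(693,320),DC(157,520)),
'lid-':(SC(90,487),DC(166,18)),'lid+':(SC(756,442),DC(18,500)),
'keep-':(SL(132,487),DL(140,300)),'keep+':(SL(222,492),DL(108,400)),
'claw+x-y':(SL(125,72),DL(412,65)),'claw+x+y':(SL(268,72),DL(378,228)),'claw-x-y':(SL(120,52),DL(465,80)),'claw-x+y':(SL(265,50),DL(430,240)),
'lev-':(SL(142,195),DL(335,162)),'lev+':(SL(238,195),DL(310,268))}
for k,(a,b) in P.items():
    x,e=tri(ray('scene',a),ray('side',b)); print(k,x.round(4),round(e,4))
E
```

```text
b-- [0.5292 0.0556 0.0998] 0.0001
b+- [0.4671 0.3497 0.0987] 0.0016
bs- [0.6359 0.0788 0.0977] 0.0004
bs+ [0.5804 0.364  0.1044] 0.0039
lid- [0.704  0.0909 0.0951] 0.0001
lid+ [0.6465 0.3779 0.1025] 0.0043
keep- [0.6389 0.2159 0.1098] 0.0011
keep+ [0.6351 0.2452 0.1077] 0.0004
claw+x-y [0.566  0.1916 0.2226] 0.0006
claw+x+y [0.5571 0.2357 0.2208] 0.0005
claw-x-y [0.5536 0.1908 0.2205] 0.0003
claw-x+y [0.5453 0.2354 0.2204] 0.0017
lev- [0.5834 0.2036 0.1881] 0.0003
lev+ [0.5778 0.2335 0.1873] 0.0007
```

Request:
step_arm(
  series=[
    {"z": 0.05, "claw": 0},
    {"z": 0.1, "claw": 0},
    {"x": 0.04, "y": 0.03, "z": 0.13, "claw": 0},
    {"x": 0.08, "y": 0.07, "z": 0.13, "claw": 0},
    {"x": 0.11, "y": 0.1, "z": 0.13, "claw": 0},
    {"x": 0.14, "y": 0.14, "z": 0.13, "claw": 0},
    {"x": 0.17, "y": 0.18, "z": 0.13, "claw": 0},
    {"x": 0.21, "y": 0.21, "z": 0.13, "claw": 0},
    {"x": 0.24, "y": 0.25, "z": 0.13, "claw": 0},
    {"x": 0.28, "y": 0.28, "z": 0.13, "claw": 0},
    {"x": 0.31, "y": 0.31, "z": 0.13, "claw": 0},
    {"x": 0.35, "y": 0.33, "z": 0.13, "claw": 0},
  ],
  squeeze=15,
)

```text
invalid input
```

Request:
step_arm(
  series=[
    {"ax": 0, "ay": 0, "az": 0, "x": 0, "y": 0, "z": 0.05, "claw": 0},
    {"ax": 0, "ay": 0, "az": 0, "x": 0, "y": 0, "z": 0.1, "claw": 0},
    {"ax": 0, "ay": 0, "az": 0, "x": 0.04, "y": 0.03, "z": 0.13, "claw": 0},
    {"ax": 0, "ay": 0, "az": 0, "x": 0.08, "y": 0.07, "z": 0.13, "claw": 0},
    {"ax": 0, "ay": 0, "az": 0, "x": 0.11, "y": 0.1, "z": 0.13, "claw": 0},
    {"ax": 0, "ay": 0, "az": 0, "x": 0.14, "y": 0.14, "z": 0.13, "claw": 0},
  ],
  squeeze=15,
)

```text
time_s: 0.75
tool_pos: [0.2866, -0.4962, 0.3604]
tool_rot: [180.0, -0.0, 13.2]
force: [0.8, -0.3, 0.3]
grip_width: 0.0468
```

Request:
step_arm(
  series=[
    {"ax": 0, "ay": 0, "az": 0, "x": 0.035, "y": 0.033, "z": 0, "claw": 0},
    {"ax": 0, "ay": 0, "az": 0, "x": 0.07, "y": 0.066, "z": 0, "claw": 0},
    {"ax": 0, "ay": 0, "az": 0, "x": 0.105, "y": 0.1, "z": 0, "claw": 0},
    {"ax": 0, "ay": 0, "az": 0, "x": 0.14, "y": 0.135, "z": 0, "claw": 0},
    {"ax": 0, "ay": 0, "az": 0, "x": 0.175, "y": 0.17, "z": 0, "claw": 0},
    {"ax": 0, "ay": 0, "az": 0, "x": 0.2, "y": 0.21, "z": 0, "claw": 0},
    {"ax": 0, "ay": 0, "az": 0, "x": 0.21, "y": 0.255, "z": 0, "claw": 0},
    {"ax": 0, "ay": 0, "az": 0, "x": 0.215, "y": 0.3, "z": 0, "claw": 0},
    {"ax": 0, "ay": 0, "az": 0, "x": 0.22, "y": 0.35, "z": 0, "claw": 0},
    {"ax": 0, "ay": 0, "az": 0, "x": 0.22, "y": 0.4, "z": 0, "claw": 0},
    {"ax": 0, "ay": 0, "az": 0, "x": 0.22, "y": 0.45, "z": 0, "claw": 0},
    {"ax": 0, "ay": 0, "az": 0, "x": 0.22, "y": 0.5, "z": 0, "claw": 0},
  ],
)

```text
time_s: 1.95
tool_pos: [0.5044, 0.0042, 0.3605]
tool_rot: [180.0, 0.0, 13.2]
force: [0.1, 0.6, 0.1]
grip_width: 0.0007
```

Request:
step_arm(
  series=[
    {"ax": 0, "ay": 0, "az": 0, "x": 0, "y": 0.05, "z": 0, "claw": 0},
    {"ax": 0, "ay": 0, "az": 0, "x": 0, "y": 0.1, "z": 0, "claw": 0},
    {"ax": 0, "ay": 0, "az": -1, "x": 0, "y": 0.15, "z": 0, "claw": 0},
    {"ax": 0, "ay": 0, "az": -1.7, "x": 0.0, "y": 0.19, "z": 0, "claw": 0},
    {"ax": 0, "ay": 0, "az": -1.7, "x": 0.0, "y": 0.2, "z": 0, "claw": 0},
    {"ax": 0, "ay": 0, "az": -1.7, "x": 0.0, "y": 0.2, "z": 0, "claw": 0},
  ],
)

```text
time_s: 2.55
tool_pos: [0.5042, 0.204, 0.3603]
tool_rot: [-180.0, 0.0, 11.8]
force: [1.2, 0.0, -1.0]
grip_width: 0.0002
```

Run:
```python
from h import *
o=status.get_obs(); print(o); np.save('o1.npy',o,allow_pickle=True)
snap('wrist','w1.png'); snap('scene','s1.png');snap('side','d1.png')
```

```text
{'time_s': 2.55, 'qpos': array([  19.05279587,    7.10586105,  -48.14902415,   84.32107255,
          5.24898583,   90.95474802, -107.01163091]), 'joint_velocities': array([ 2.43562714, -0.77410651,  3.29021856,  0.38025712,  0.74906403,
        0.50058686,  1.3591449 ]), 'effort': array([ -1.31058298, -29.18067276,  -3.97353128, -32.01479673,
        -0.15898892,  -0.17022455,  -0.20430026]), 'tool_pos': array([0.5041701 , 0.20401264, 0.36028279]), 'tool_rot': array([-1.79973049e+02,  4.40796290e-02,  1.17804106e+01]), 'force': array([ 1.17363019,  0.04642827, -1.00926451]), 'wrist_torque': array([-0.00334888, -0.02109583, -0.04429501]), 'grip_width': 0.00020052878434055908}
```

View pics/w1.png

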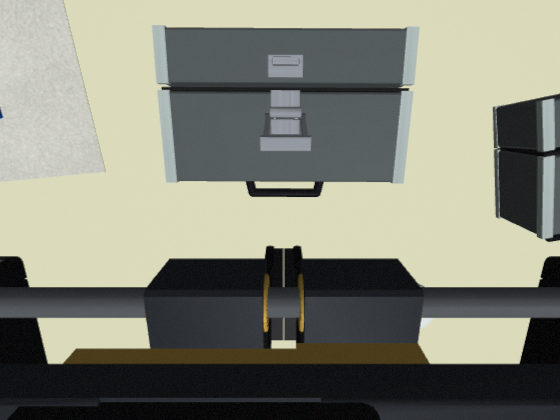

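View pics/s1.png

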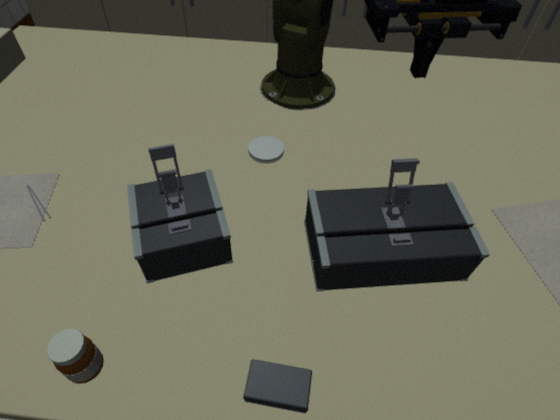

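View pics/d1.png

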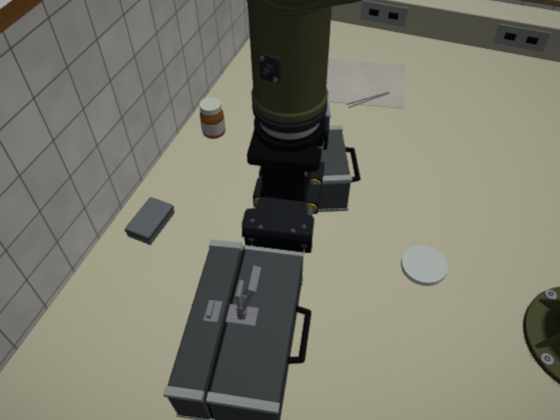

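Run:
```python
import cv2
a=cv2.imread('pics/w1.png')[20:190,240:330]
c=cv2.convertScaleAbs(cv2.resize(a,None,fx=6,fy=3.5*1.0,interpolation=cv2.INTER_CUBIC),alpha=1.5)
cv2.imwrite('pics/w1c.png',cv2.resize(c,(540,595)))
```

```text
(no output)
```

View pics/w1c.png

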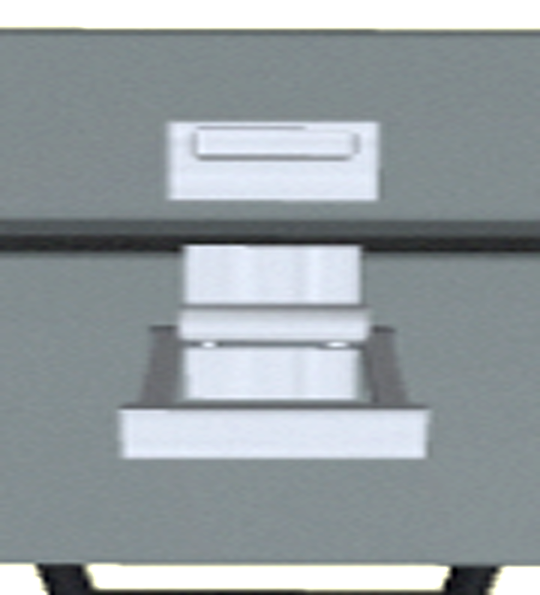

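Run:
```python
from h import *
o=np.load('o1.npy',allow_pickle=True).item()
W=lambda u,v:(240+u/6,20+v/3.5)
yw=np.radians(11.5);c=np.array([np.cos(yw),np.sin(yw)]);s=np.array([-c[1],c[0]])
k=onz(ray('wrist',W(276,145),o),.1125);print('keeper',k)
for n,p,z in [('keeperL',W(194,143),.1125),('keeperR',W(357,143),.1125),('keepTop',W(276,130),.1125),('roll top edge',W(274,308),.186),('roll bot',W(274,338),.186),('claw +x',W(274,408),.222),('claw -x',W(274,458),.222),('clawL',W(120,433),.222),('clawR',W(428,433),.222),('body edge',W(276,562),.1),('seam',W(276,250),.1)]:
    q=onz(ray('wrist',p,o),z); d=q[:2]-k[:2]; print(n,q.round(4),(d@c*1e3).round(1),(d@s*1e3).round(1))
e=[onz(ray('wrist',p,o),.1)[:2] for p in [(167,181),(403,184)]]
d=e[0]-e[1];print(np.linalg.norm(d),np.degrees(np.arctan2(-d[0],d[1])))
```

```text
keeper [0.63553997 0.22824314 0.1125    ]
keeperL [0.633  0.2433 0.1125] 0.5 15.3
keeperR [0.6392 0.2136 0.1125] 0.7 -15.1
keepTop [0.6398 0.2292 0.1125] 4.4 0.0
roll top edge [0.5854 0.2186 0.186 ] -51.0 0.5
roll bot [0.5778 0.217  0.186 ] -58.8 0.4
claw +x [0.5617 0.2138 0.222 ] -75.2 0.6
claw -x [0.5497 0.2113 0.222 ] -87.5 0.5
clawL [0.5512 0.2344 0.222 ] -81.4 22.9
clawR [0.5603 0.1907 0.222 ] -81.2 -21.8
body edge [0.5008 0.1997 0.1   ] -137.7 -1.2
seam [0.6054 0.2218 0.1   ] -30.8 -0.3
0.30116697223926037 11.06397150240779
```

Request:
step_arm(
  series=[
    {"ax": 0, "ay": 0, "az": 0, "x": 0, "y": 0, "z": -0.05, "claw": 0},
    {"ax": 0, "ay": 0, "az": 0, "x": 0, "y": 0, "z": -0.1, "claw": 0},
    {"ax": 0, "ay": 0, "az": 0, "x": 0, "y": -0.001, "z": -0.14, "claw": 0},
    {"ax": 0, "ay": 0, "az": 0, "x": 0, "y": -0.002, "z": -0.15, "claw": 0},
    {"ax": 0, "ay": 0, "az": 0, "x": 0.015, "y": 0.001, "z": -0.15, "claw": 0},
    {"ax": 0, "ay": 0, "az": 0, "x": 0.03, "y": 0.004, "z": -0.15, "claw": 0},
    {"ax": 0, "ay": 0, "az": 0, "x": 0.038, "y": 0.006, "z": -0.15, "claw": 0},
    {"ax": 0, "ay": 0, "az": 0, "x": 0.046, "y": 0.007, "z": -0.15, "claw": 0},
    {"ax": 0, "ay": 0, "az": 0, "x": 0.054, "y": 0.009, "z": -0.15, "claw": 0},
    {"ax": 0, "ay": 0, "az": 0, "x": 0.06, "y": 0.01, "z": -0.15, "claw": 0},
    {"ax": 0, "ay": 0, "az": 0, "x": 0.066, "y": 0.011, "z": -0.15, "claw": 0},
  ],
)

```text
time_s: 3.8
tool_pos: [0.5713, 0.2132, 0.2107]
tool_rot: [180.0, 0.0, 11.5]
force: [0.6, 0.1, 0.4]
grip_width: 0.0008
```

```bash
cat > look.py <<'E'
import sys
from h import *
t=sys.argv[1]; o=status.get_obs(); print(o['time_s'],o['tool_pos'],o['force'],o['wrist_torque'])
ims=[snap(n,t+n[:2]+'.png') for n in ('scene','side')]
B=[(350,130,470,260),(180,235,300,365)]
out=[cv2.convertScaleAbs(cv2.resize(im[b[1]:b[3],b[0]:b[2]],(int((b[2]-b[0])*3.3),int((b[3]-b[1])*3.3)),interpolation=cv2.INTER_CUBIC),alpha=1.7,beta=15) for im,b in zip(ims,B)]
cv2.imwrite('pics/'+t+'.png',cv2.cvtColor(np.hstack(out),cv2.COLOR_RGB2BGR))
E
python3 look.py a1
```

```text
3.8 [0.57130922 0.21319666 0.21074291] [0.56271418 0.08011601 0.38823967] [ 0.00113176 -0.02230359 -0.00410984]
```

View pics/a1.png

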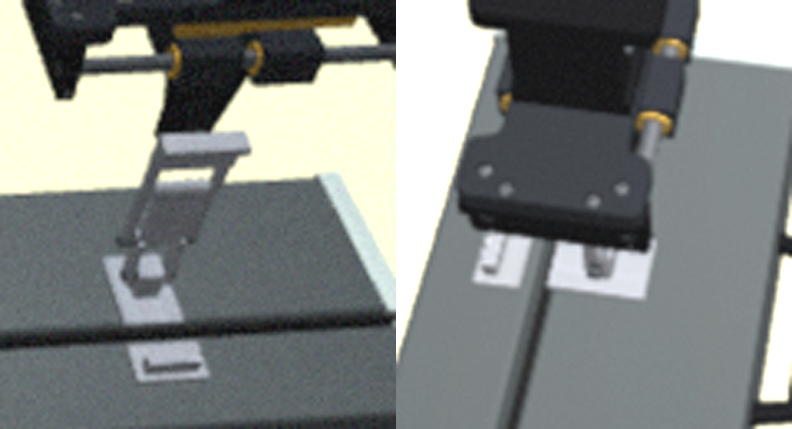

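Request:
step_arm(
  series=[
    {"ax": 0, "ay": 0, "az": 0, "x": 0.006, "y": 0.001, "z": 0, "claw": 0},
    {"ax": 0, "ay": 0, "az": 0, "x": 0.012, "y": 0.002, "z": 0, "claw": 0},
    {"ax": 0, "ay": 0, "az": 0, "x": 0.018, "y": 0.004, "z": 0, "claw": 0},
    {"ax": 0, "ay": 0, "az": 0, "x": 0.024, "y": 0.005, "z": 0, "claw": 0},
    {"ax": 0, "ay": 0, "az": 0, "x": 0.03, "y": 0.006, "z": 0, "claw": 0},
    {"ax": 0, "ay": 0, "az": 0, "x": 0.03, "y": 0.006, "z": 0, "claw": 0},
    {"ax": 0, "ay": 0, "az": 0, "x": 0.03, "y": 0.006, "z": 0, "claw": 0},
  ],
)

```text
time_s: 4.6
tool_pos: [0.6009, 0.2193, 0.2104]
tool_rot: [-180.0, 0.0, 11.5]
force: [0.5, 0.1, -0.2]
grip_width: 0.001
```

```bash
python3 look.py a2
```

```text
4.6 [0.60088073 0.21925921 0.21042016] [ 0.49179901  0.07998799 -0.22747569] [-0.03829976  0.03373868  0.02512431]
```

View pics/a2.png

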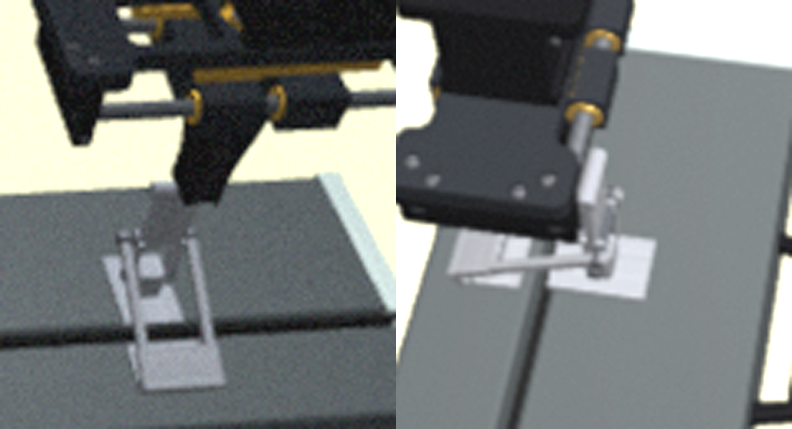

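Request:
step_arm(
  series=[
    {"ax": 0, "ay": 0, "az": 0, "x": 0.005, "y": 0.001, "z": 0, "claw": 0},
    {"ax": 0, "ay": 0, "az": 0, "x": 0.005, "y": 0.001, "z": -0.015, "claw": 0},
    {"ax": 0, "ay": 0, "az": 0, "x": 0.005, "y": 0.001, "z": -0.0285, "claw": 0},
    {"ax": 0, "ay": 0, "az": 0, "x": -0.001, "y": 0.0, "z": -0.0285, "claw": 0},
    {"ax": 0, "ay": 0, "az": 0, "x": -0.006, "y": -0.001, "z": -0.0285, "claw": 0},
    {"ax": 0, "ay": 0, "az": 0, "x": -0.011, "y": -0.002, "z": -0.0285, "claw": 0},
    {"ax": 0, "ay": 0, "az": 0, "x": -0.0155, "y": -0.003, "z": -0.029, "claw": 0},
    {"ax": 0, "ay": 0, "az": 0, "x": -0.0205, "y": -0.004, "z": -0.03, "claw": 0},
    {"ax": 0, "ay": 0, "az": 0, "x": -0.0255, "y": -0.005, "z": -0.031, "claw": 0},
  ],
)

```text
time_s: 5.6
tool_pos: [0.5753, 0.2142, 0.18]
tool_rot: [180.0, -0.1, 11.5]
force: [1.5, 1.2, 0.0]
grip_width: 0.0002
```

```bash
python3 look.py a3
```

```text
5.6 [0.57528761 0.2142146  0.18003254] [1.54070688 1.24679839 0.03773304] [ 0.04302565 -0.31241926 -0.02968271]
```

View pics/a3.png

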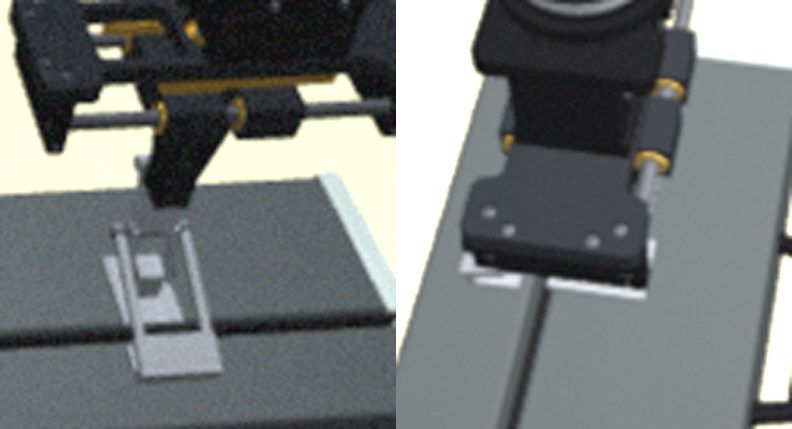

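Request:
step_arm(
  series=[
    {"ax": 0, "ay": 0, "az": 0, "x": -0.0045, "y": -0.001, "z": -0.002, "claw": 0},
    {"ax": 0, "ay": 0, "az": 0, "x": -0.009, "y": -0.002, "z": -0.0045, "claw": 0},
    {"ax": 0, "ay": 0, "az": 0, "x": -0.0135, "y": -0.003, "z": -0.007, "claw": 0},
    {"ax": 0, "ay": 0, "az": 0, "x": -0.0175, "y": -0.0035, "z": -0.01, "claw": 0},
    {"ax": 0, "ay": 0, "az": 0, "x": -0.0215, "y": -0.0045, "z": -0.0135, "claw": 0},
    {"ax": 0, "ay": 0, "az": 0, "x": -0.025, "y": -0.005, "z": -0.017, "claw": 0},
  ],
)

```text
time_s: 6.3
tool_pos: [0.5499, 0.2089, 0.162]
tool_rot: [180.0, 0.0, 11.5]
force: [1.4, 0.1, 1.3]
grip_width: 0.0003
```

```bash
python3 look.py a4
```

```text
6.3 [0.54985821 0.20893806 0.16204257] [1.37753597 0.07154902 1.25425676] [ 0.07504847 -0.4132735  -0.02747571]
```

View pics/a4.png

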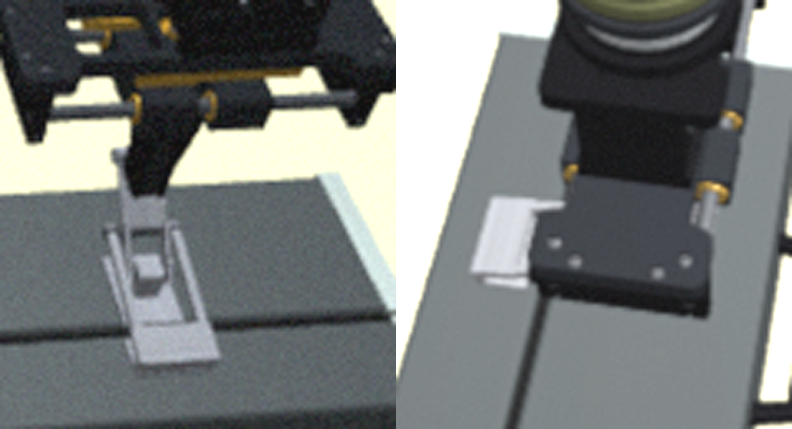

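Request:
step_arm(
  series=[
    {"ax": 0, "ay": 0, "az": 0, "x": -0.003, "y": -0.0005, "z": -0.004, "claw": 0},
    {"ax": 0, "ay": 0, "az": 0, "x": -0.006, "y": -0.001, "z": -0.008, "claw": 0},
    {"ax": 0, "ay": 0, "az": 0, "x": -0.0085, "y": -0.0015, "z": -0.012, "claw": 0},
    {"ax": 0, "ay": 0, "az": 0, "x": -0.011, "y": -0.002, "z": -0.0165, "claw": 0},
  ],
)

```text
time_s: 6.8
tool_pos: [0.5389, 0.2071, 0.1454]
tool_rot: [180.0, 0.0, 11.5]
force: [0.4, -0.0, 1.0]
grip_width: 0.0004
```

```bash
python3 look.py a5
```

```text
6.8 [0.53890112 0.20705038 0.14544613] [ 0.43378052 -0.0029364   0.98795453] [ 0.00902283 -0.10867008 -0.00344631]
```

View pics/a5.png

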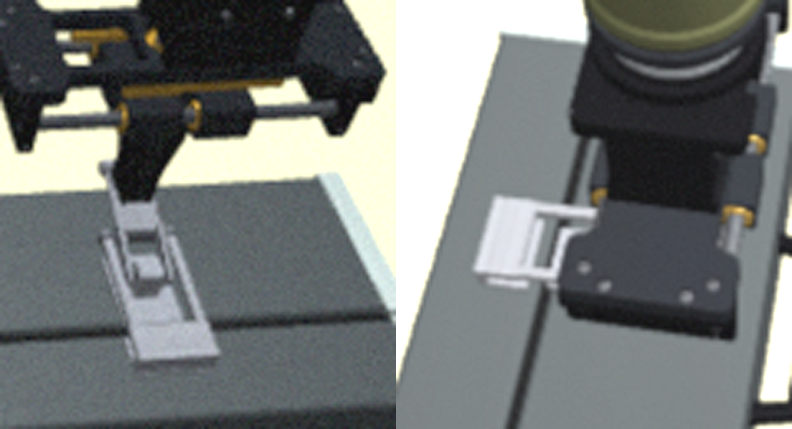

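Request:
step_arm(
  series=[
    {"ax": 0, "ay": 0, "az": 0, "x": -0.001, "y": 0, "z": -0.003, "claw": 0},
    {"ax": 0, "ay": 0, "az": 0, "x": -0.002, "y": 0, "z": -0.006, "claw": 0},
    {"ax": 0, "ay": 0, "az": 0, "x": -0.003, "y": -0.0005, "z": -0.009, "claw": 0},
  ],
)

```text
time_s: 7.2
tool_pos: [0.5362, 0.2067, 0.1367]
tool_rot: [-180.0, 0.0, 11.5]
force: [-0.2, -0.3, 0.6]
grip_width: 0.0006
```

Request:
step_arm(
  series=[
    {"ax": 0, "ay": 0, "az": 0, "x": -0.0005, "y": 0, "z": -0.002, "claw": 0},
    {"ax": 0, "ay": 0, "az": 0, "x": -0.001, "y": 0, "z": -0.004, "claw": 0},
    {"ax": 0, "ay": 0, "az": 0, "x": -0.001, "y": 0, "z": -0.004, "claw": 0},
  ],
)

```text
time_s: 7.5
tool_pos: [0.5352, 0.2065, 0.1327]
tool_rot: [180.0, 0.0, 11.5]
force: [0.1, -0.3, 1.1]
grip_width: 0.0007
```

```bash
python3 look.py a6
```

```text
7.5 [0.53517883 0.2065437  0.13274135] [ 0.07711833 -0.28803597  1.12796104] [-0.02880987 -0.01069514  0.0094231 ]
```

View pics/a6.png

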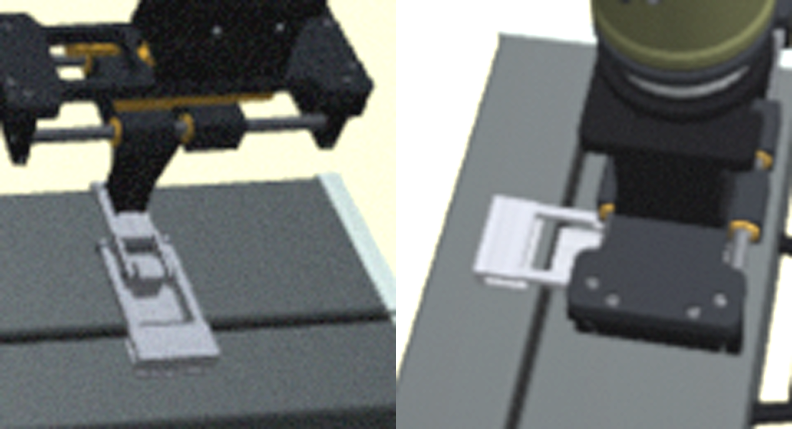

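Request:
step_arm(
  series=[
    {"ax": 0, "ay": 0, "az": 0, "x": 0, "y": 0, "z": -0.002, "claw": 0},
    {"ax": 0, "ay": 0, "az": 0, "x": 0, "y": 0, "z": -0.004, "claw": 0},
    {"ax": 0, "ay": 0, "az": 0, "x": 0, "y": 0, "z": -0.0055, "claw": 0},
  ],
)

```text
time_s: 7.9
tool_pos: [0.5354, 0.2066, 0.1274]
tool_rot: [180.0, 0.0, 11.5]
force: [-1.7, -0.2, 7.0]
grip_width: 0.0006
```

```bash
python3 look.py a7
```

```text
7.9 [0.53540734 0.2065692  0.12738267] [-1.71635214 -0.22517439  7.02640173] [-0.08995067  0.07581949 -0.0192279 ]
```

View pics/a7.png

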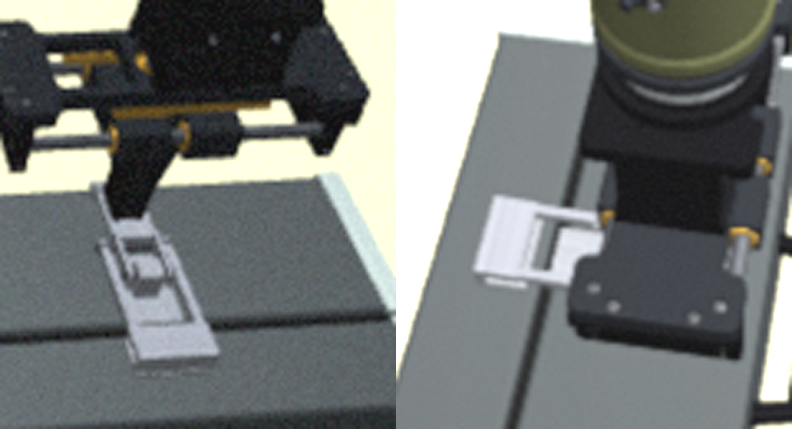

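Request:
step_arm(
  series=[
    {"ax": 0, "ay": 0, "az": 0, "x": 0, "y": 0, "z": -0.0015, "claw": 0},
    {"ax": 0, "ay": 0, "az": 0, "x": 0, "y": 0, "z": -0.0015, "claw": 0},
  ],
)

```text
time_s: 8.2
tool_pos: [0.5355, 0.2067, 0.1274]
tool_rot: [180.0, -0.0, 11.5]
force: [-2.8, -1.2, 8.7]
grip_width: 0.0006
```

Solid stop reached at TCP z 0.1274 (the expected flat height). Lift off and look.

Request:
step_arm(
  series=[
    {"ax": 0, "ay": 0, "az": 0, "x": 0, "y": 0, "z": 0.02, "claw": 0},
    {"ax": 0, "ay": 0, "az": 0, "x": 0, "y": 0, "z": 0.06, "claw": 0},
    {"ax": 0, "ay": 0, "az": 0, "x": 0, "y": 0, "z": 0.11, "claw": 0},
    {"ax": 0, "ay": 0, "az": 0, "x": 0, "y": 0, "z": 0.16, "claw": 0},
    {"ax": 0, "ay": 0, "az": 0, "x": -0.01, "y": 0, "z": 0.21, "claw": 0},
    {"ax": 0, "ay": 0, "az": 0, "x": -0.03, "y": 0, "z": 0.232, "claw": 0},
    {"ax": 0, "ay": 0, "az": 0, "x": -0.03, "y": 0, "z": 0.232, "claw": 0},
    {"ax": 0, "ay": 0, "az": 0, "x": -0.03, "y": 0, "z": 0.232, "claw": 0},
  ],
)

```text
time_s: 9.0
tool_pos: [0.5055, 0.2065, 0.358]
tool_rot: [179.9, -0.1, 11.5]
force: [-0.6, 0.2, -0.7]
grip_width: 0.0007
```

```bash
python3 - <<'E'
from h import *
o=status.get_obs(); np.save('o2.npy',o,allow_pickle=True); im=snap('wrist','w2.png');print(o['tool_pos'])
a=im[20:190,240:330]
c=cv2.convertScaleAbs(cv2.resize(a,(540,595),interpolation=cv2.INTER_CUBIC),alpha=1.5)
cv2.imwrite('pics/w2c.png',cv2.cvtColor(c,cv2.COLOR_RGB2BGR))
E
python3 look.py a8
```

```text
[0.50552884 0.20652822 0.35801449]
9.05 [0.50550171 0.20595541 0.35685135] [ 0.24496128 -0.05628019 -0.83965403] [-2.01915522e-05 -2.42433160e-02 -2.79385738e-02]
```

View pics/w2c.png

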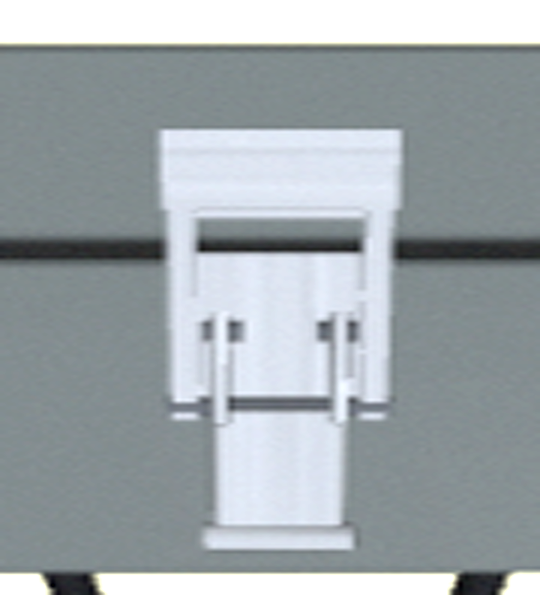

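View pics/a8.png

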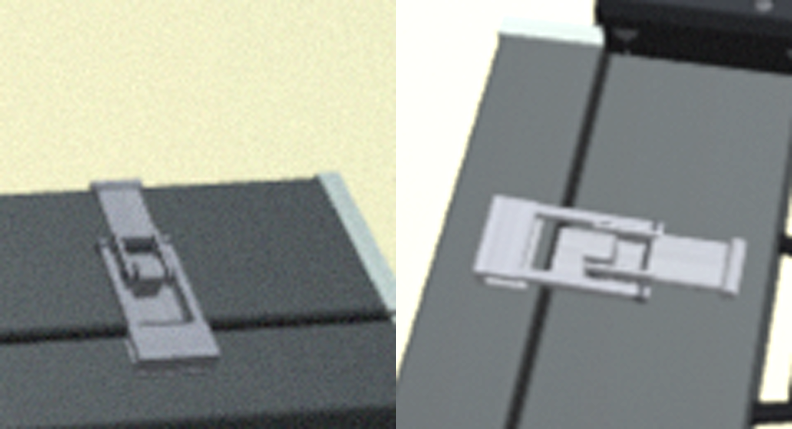

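View pics/a8sc.png

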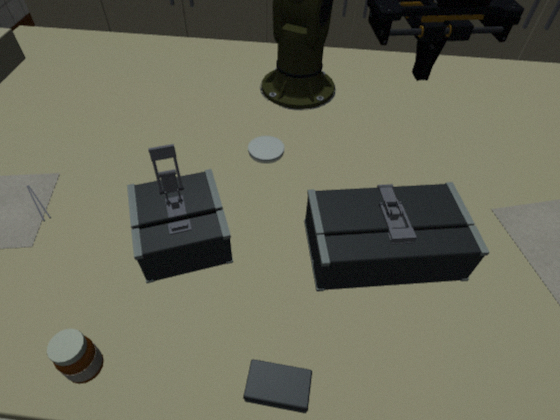

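```bash
python3 - <<'E'
from h import *
c=np.array([np.cos(np.radians(11.4)),np.sin(np.radians(11.4))])
# intensity profile across the case at a few columns -> edges projected on z=.1
for f,of in (('w1.png','o1.npy'),('w2.png','o2.npy')):
    o=np.load(of,allow_pickle=True).item(); g=cv2.cvtColor(cv2.imread('pics/'+f),cv2.COLOR_BGR2GRAY).astype(float)
    for col in (215,235,345,365):
        p=g[10:200,col-4:col+5].mean(1); d=np.diff(p)
        rows=[10.5+i for i in range(len(d))]
        def sub(i): 
            w=np.abs(d[i-1:i+2]); return 10.5+i+(w@[-1,0,1])/w.sum()+.0
        # lid front edge: strongest negative in first 50; body rear edge: strongest positive in last 80 ; seam: min
        a=sub(int(np.argmin(d[:50]))); b=sub(110+int(np.argmax(d[110:])))
        s0=40+int(np.argmin(p[40:120])); seg=p[s0-6:s0+7]; 
        X=[((onz(ray('wrist',(col,r),o),.1)[:2]-np.array([.5826,.2176]))@c*1e3).round(1) for r in (a,b,10+s0)]
        print(f,col,round(a,2),round(b,2),'lid front, rear, seam x',X,'width',round(X[0]-X[1],1),seg.round(0))
W=lambda u,v:(240+u/6,20+v/3.5)
o=np.load('o2.npy',allow_pickle=True).item()
for n,p,z in [('claw end',W(280,130),.116),('step line',W(280,152),.116),('plate start',W(280,210),.116),('lever end',W(280,548),.117),('lever roll start',W(280,528),.117)]:
    print(n,((onz(ray('wrist',p,o),z)[:2]-np.array([.5826,.2176]))@c*1e3).round(1))
# claw plate corners height from scene+side (a8)
SC=lambda u,v:(350+u/3.3,130+v/3.3);DC=lambda u,v:(180+(u-396)/3.3,235+v/3.3)
for n,a,b in [('plate end +y',SC(219,355),DC(475,272)),('end -y',SC(137,359),DC(493,196)),('roll end -y',SC(92,183),DC(745,240)),('roll +y',SC(141,181),DC(738,295))]:
    x,e=tri(ray('scene',a),ray('side',b));print(n,x.round(4),round(e,4),((x[:2]-np.array([.5826,.2176]))@c*1e3).round(1))
E
python3 - <<'E'
import cv2,numpy as np
a=cv2.imread('pics/a8sd.png')
a=a[280:335,195:275];cv2.imwrite('pics/a8z.png',cv2.convertScaleAbs(cv2.resize(a,None,fx=9,fy=9,interpolation=cv2.INTER_CUBIC),alpha=1.7))
a=cv2.imread('pics/a8sc.png')
a=a[205:255,370:440];cv2.imwrite('pics/a8y.png',cv2.convertScaleAbs(cv2.resize(a,None,fx=10,fy=10,interpolation=cv2.INTER_CUBIC),alpha=2))
E
```

```text
w1.png 215 27.28 180.88 lid front, rear, seam x [np.float64(90.5), np.float64(-84.8), np.float64(24.2)] width 175.3 [57. 56. 57. 33. 29. 28. 25. 41. 62. 76. 90. 92. 91.]
w1.png 235 27.29 180.88 lid front, rear, seam x [np.float64(90.6), np.float64(-84.6), np.float64(24.3)] width 175.2 [57. 57. 57. 38. 31. 30. 28. 37. 61. 74. 89. 92. 91.]
w1.png 345 27.8 181.42 lid front, rear, seam x [np.float64(91.0), np.float64(-84.3), np.float64(24.1)] width 175.3 [57. 57. 52. 34. 30. 31. 25. 52. 68. 82. 91. 91. 92.]
w1.png 365 27.98 181.48 lid front, rear, seam x [np.float64(91.0), np.float64(-84.2), np.float64(24.3)] width 175.2 [57. 58. 51. 32. 29. 29. 24. 50. 67. 81. 92. 91. 91.]
w2.png 215 31.97 183.44 lid front, rear, seam x [np.float64(88.0), np.float64(-84.9), np.float64(24.5)] width 172.9 [87. 77. 57. 37. 30. 28. 27. 28. 57. 73. 86. 91. 91.]
w2.png 235 31.97 183.44 lid front, rear, seam x [np.float64(88.0), np.float64(-84.8), np.float64(23.4)] width 172.8 [77. 57. 39. 31. 30. 30. 29. 58. 72. 87. 91. 92. 91.]
w2.png 345 31.96 183.15 lid front, rear, seam x [np.float64(88.4), np.float64(-84.2), np.float64(23.8)] width 172.6 [76. 58. 40. 31. 30. 29. 28. 57. 72. 86. 91. 92. 91.]
w2.png 365 31.96 183.15 lid front, rear, seam x [np.float64(88.4), np.float64(-84.1), np.float64(23.8)] width 172.5 [78. 58. 39. 30. 29. 28. 28. 58. 72. 86. 91. 91. 92.]
claw end 59.8
step line 53.5
plate start 36.4
lever end -72.8
lever roll start -65.8
plate end +y [0.6358 0.2527 0.1162] 0.0003 59.1
end -y [0.6456 0.209  0.1171] 0.0009 60.1
roll end -y [0.5149 0.1904 0.1186] 0.0011 -71.7
roll +y [0.5079 0.2201 0.1173] 0.0014 -72.8[ WARN:0@0.017] global loadsave.cpp:275 findDecoder imread_('pics/a8sd.png'): can't open/read file: check file path/integrity
Traceback (most recent call last):
TypeError: 'NoneType' object is not subscriptable
```

Request:
step_arm(
  series=[
    {"ax": 0, "ay": 0, "az": 0, "x": 0, "y": 0, "z": 0, "claw": 0},
    {"ax": 0, "ay": 0, "az": 0, "x": 0, "y": 0, "z": 0, "claw": 0},
    {"ax": 0, "ay": 0, "az": 0, "x": 0, "y": 0, "z": 0, "claw": 0},
    {"ax": 0, "ay": 0, "az": 0, "x": 0, "y": 0, "z": 0, "claw": 0},
    {"ax": 0, "ay": 0, "az": 0, "x": 0, "y": 0, "z": 0, "claw": 0},
    {"ax": 0, "ay": 0, "az": 0, "x": 0, "y": 0, "z": 0, "claw": 0},
    {"ax": 0, "ay": 0, "az": 0, "x": 0, "y": 0, "z": 0, "claw": 0},
    {"ax": 0, "ay": 0, "az": 0, "x": 0, "y": 0, "z": 0, "claw": 0},
  ],
)

```text
time_s: 9.95
tool_pos: [0.5054, 0.2066, 0.3581]
tool_rot: [180.0, -0.0, 11.5]
force: [0.7, -0.1, -0.2]
grip_width: 0.0007
```

Run:
```python
from h import *
a=snap('scene','s9.png').astype(int);b=cv2.cvtColor(cv2.imread('pics/a8sc.png'),cv2.COLOR_BGR2RGB).astype(int)
d=np.abs(a-b).max(2);print('diff long case',d[150:290,300:490].mean(),(d[150:290,300:490]>40).sum())
s=cv2.cvtColor(cv2.imread('pics/s1.png'),cv2.COLOR_BGR2RGB).astype(int);e=np.abs(a-s).max(2)[135:280,120:240];print('small case vs start',e.mean(),(e>40).sum())
print(workorder.sign_off())
```

```text
diff long case 3.5331954887218044 0
small case vs start 3.5269540229885057 0
the job is handed in; nothing more can be done
None
```

The long case is latched. I pushed the claw over the keeper with the closed fingers, then swung the lever back along its arc and pressed it flat. It met a firm stop at about 9 N with the TCP at z = 0.127 m. I then lifted clear and handed the job in at about 10 s.

**Last checks, arm clear:**
- **Lever:** it lies flat, its end 73 mm to -x of the pivot.
- **Claw:** its end is 60 mm to +x of the pivot with the plate at z ≈ 0.1165 m. That is low enough that the lip is down behind the keeper, not resting on it.
- **Lid:** the case width at the top went from 175.3 to 172.7 mm (nominal 173). The draw-in is 2.6 mm at the lid's outer edge, less than the 4 mm the text gives at the keeper, and I did not resolve the difference.
- **Holding by itself:** the latch picture did not change over about 0.9 s.
- **Short case:** its latch looks the same as at the start.

The swing force never read above about 2 N before the stop, where up to 5 N was expected. Force was only read at the end of each move, so a peak in between could have been missed.

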